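# Clear the cradle and lock the housing against the backstop

## Robot

A 7-joint arm with a two-finger parallel gripper is mounted at the origin on the work surface. World frame = base frame: x ahead of the robot, y to its left, z up, the work surface at z = 0. Lengths are in mm, angles in rad, forces in N, time in s.
With the tool pointing down it reaches from about 350 to 900 mm from the base axis. Payload 7.2 kg.
Tool frame: the origin (TCP) lies at the very end of the fingers, on their centre line; the grasp point (between the pads) lies 19 mm behind it; z points along the fingers, y is the direction in which the jaws open and shut (so a half turn about z gives the same grasp; the last joint's range is limited). The gripper opens to 85 mm and grips with 20 to 120 N. Pads are 22 mm wide; open, the fingers measure 114 mm over their backs; the gripper's body (76 mm by 85 mm) begins 54 mm behind the grasp point. The pads swing forward as they close: fully open they stand 13 mm farther back than shut.
Start: joints at [-1.388, 0.411, -0.013, 1.596, 0.006, 1.134, -0.082], TCP at [155.121, 605.447, 231.297] pointing down, gripper open.
Joint ranges: [-2.95, 2.95], [-0.29, 1.99], [-1.47, 1.44], [0.14, 2.54], [-1.03, 4.17], [0.13, 1.85], [-2.86, 2.86]. Speed limits (rad/s): [2.39, 2.39, 3.01, 3.01, 3.14, 3.14, 3.14].

## Interface

Orientations are given as a unit quaternion [x, y, z, w].
In Python, from workcell import get_obs, camera, camera_model, job_done gives the robot as it stands.
- The arm moves only by the shell command python3 -m handwheel 'ROWS' [FORCE]. ROWS is JSON, a list of rows, each an object of numbers: "x", "y", "z": the shift along the tool's x, y, z in mm; "wx", "wy", "wz": the turn, a rotation vector about the tool's x, y, z in rad; "claw": the opening, from 0 (shut) to 1 (fully open). In form: [{"x": .., "y": .., "z": .., "wx": .., "wy": .., "wz": .., "claw": ..}, ...]. A call has 1 to 8 rows; each row is the pose to reach, as a shift and turn from the pose measured when the call began, along the tool's axes at that moment; what a row does not reach only later rows make up. A row lasts 1/8 s, in which the tool goes at most 62.5 mm and 10.7 degrees, less where a joint would pass 70% of its speed; a pose out of reach is approached as far as the arm can. A call with a gripper value outside its range is refused whole. The fingers move at their own pace and stop on an object; FORCE is the grip in N (left out, the last holds). Time passes only in rows, so rows that repeat a pose let the fingers close. It gives the time, the measured TCP pose, the force and the opening at its end, in the units of the state.
- get_obs(): the state, without advancing time (a new reading comes with each control period).
- camera(name): name is "scene" or "top" or "wrist"; returns the picture (400x640x3 uint8, blue, green, red); there is no depth.
- camera_model(name): a dict with "camera_matrix" (3x3 intrinsics, pixels), "position" and "orientation" of the camera in the world; the wrist camera has in their place "T_tool_cam" (4x4, takes a point from camera to tool coordinates, whose origin is the TCP and whose axes are the flange's). Camera axes: x right, y down, z forward; pixel columns grow to the right and rows downward; lengths in mm; the calibration is good to about 2 mm. A picture is of the moment at which its call begins: read the wrist's pose just before it. camera_model takes no time and is no camera call.
- job_done(): hands the job in, once; it reports no verdict.
The state is a dict: "clock": time; "joint_positions": joint angles; "joint_vel": joint speeds; "effort": joint torques, N m; "eef_pos": TCP position; "orientation": TCP orientation; "wrist_force": force on the tool from outside, world axes, zero at the start; "ft_torque": the same for the moment, N m; "finger_gap": finger opening in mm.
Only numpy, scipy, OpenCV 4.12 (cv2) and the standard library are available. Lean on these libraries where they do the work, as an engineer would, in place of code of your own. Each camera call takes 0.05 s, during which the arm holds its last target.

## Task

Take the flat steel offcut that lies across the welding cradle and lay it flat in the open steel tray, without dropping it from a height. Then slide the machined aluminium housing along the cradle, without lifting it out, until its end butts against the backstop, and swing the keeper bar fully shut across the cradle behind it. Leave the firebrick, the wire brush and the steel puck where they are.

Things in the scene. Friction and masses are not known exactly. Their poses are not given: they have to be found in the camera images.
- cradle: Dark steel welding cradle, fixed: base 300 x 110 x 12 mm with a 90-degree vee trough on top and a backstop block at one end. Origin: centre of its underside, z up; +x runs along the vee towards the backstop, +y is the side of the keeper's pivot. The vee runs from x = -140 to x = +125 mm; its bottom line is 14 mm up, its top edges lie 42 mm up at y = +-28 mm. Its -x end is open.
- backstop_face (a point): Centre of the backstop's face, at the height of the housing's axis: cradle x = 125, y = 0, 56 mm above the bench; axes as the cradle. The backstop block is 90 mm wide, 20 mm thick and its top is 80 mm above the bench.
- bar_pivot (a point): Vertical pivot of the keeper bar, at cradle x = -7, y = +60 mm, 57 mm above the bench; axes as the cradle. The steel bar reaches 95 mm from here, is 16 mm wide (8 mm either side of the pivot line) and 20 mm high (47 to 67 mm above the bench).
- keeper (a joint): Angle of the keeper bar about its upright pivot, rad, counter-clockwise from above positive. 0: it points along cradle -x, beside the vee; negative (to -0.6): splayed outwards; 1.57: it points along cradle -y, across the vee, shut, at its end stop; its face then lies 4 mm behind a housing that is home. Light friction (under 1 N at the handle); stays where it is left.
- keeper_handle (a point): Mid-height of the upright handle pin on the keeper, 85 mm from the pivot along the bar: diameter 14 mm, from 67 to 102 mm above the bench. Its x axis points along the bar towards the pivot.
- housing: Grooved round aluminium housing, 60 mm diameter, 120 mm long, about 0.75 kg, lying in the vee. Origin at its middle on its axis (56 mm above the bench), x along its axis towards the backstop end; it may roll about x.
- housing_front (a point): Centre of the housing's flat end face that looks at the backstop.
- housing_tail (a point): Centre of the housing's other flat end face, the one to push on (60 mm behind the origin).
- offcut: Dark flat steel bar, 140 x 30 x 15 mm, about 0.45 kg, lying across the top edges of the vee between housing and backstop, at least 24 mm from each. Origin at its centre (50 mm above the bench), x along its length, y across its 30 mm width.
- tray: Open steel tray, fixed, outside 220 x 140 x 38 mm, walls and floor 4 mm. Origin at the centre of its underside, x along its length.
- firebrick: Bystander: reddish brick 200 x 100 x 60 mm, origin at the centre of its underside, x along its length.
- wire_brush: Bystander: hand brush lying beyond the cradle, x along its length.
- puck: Bystander: dark round steel weight, 90 mm diameter, 36 mm high, origin under its centre.
Not all that is in view belongs to the job. What is shaped like the offcut but orange or turquoise is not meant.

How it is judged:
By the outcome, as a careful person would: the job done as asked, in the order asked, and still so for the second after the job is handed in, with the robot touching nothing.
It also fails if it takes over 62 s, if anything falls off the work surface, if the arm or the gripper's body presses on something with over 40 N, if the wrist force passes 120 N, or if a joint passes its speed limit or range.

## Working session

There is one attempt and no reset: what is moved stays moved. The work goes in short steps, Python scripts to look and compute and a shell command to move; the robot and the scene stay as the last step left them, time stands still between calls to the robot, and variables do not carry over. Pictures are saved under pics/ and viewed, and the job is handed in when it is done.

```bash
ls; mkdir -p pics; python3 - <<'E'
from workcell import *
import cv2
o=get_obs(); print(o)
for n in("scene","top"):
    im=camera(n); cv2.imwrite(f"pics/{n}0.png",im); print(n,camera_model(n))
im=camera("wrist"); cv2.imwrite("pics/wrist0.png",im); print(camera_model("wrist"))
E
```

```text
pics
{'clock': 0.0, 'joint_positions': array([-1.38818041,  0.41193337, -0.0127233 ,  1.59702085,  0.00556761,
        1.1343065 , -0.08219649]), 'joint_vel': array([ 0.00042823, -0.00276089,  0.00122583, -0.00068483,  0.00066853,
        0.00069855,  0.00055544]), 'effort': array([-6.40556609e-04, -6.00611186e+01,  6.81700855e-01, -2.99425185e+01,
        1.37977442e-02,  1.06039352e-02,  3.03132470e-05]), 'eef_pos': array([155.02361524, 604.96448513, 230.4416443 ]), 'orientation': array([ 1.25067224e-01,  9.92147934e-01, -8.14257026e-04, -6.13793699e-05]), 'wrist_force': array([-0.2028369 , -0.20595953,  0.1130483 ]), 'ft_torque': array([ 0.01063247, -0.04482708, -0.02073348]), 'finger_gap': 85.52529560784839}
scene {'camera_matrix': array([[401.14523132,   0.        , 315.88833237],
       [  0.        , 401.14523132, 197.47399262],
       [  0.        ,   0.        ,   1.        ]]), 'position': array([1068.58887215, -425.53889079,  791.81584264]), 'orientation': array([ 0.83312983,  0.40011772, -0.15897697, -0.34716973])}
top {'camera_matrix': array([[411.14214169,   0.        , 325.64455184],
       [  0.        , 411.14214169, 199.8369311 ],
       [  0.        ,   0.        ,   1.        ]]), 'position': array([ 483.28864129,   42.16242082, 1263.73891054]), 'orientation': array([ 0.70840047, -0.70531348,  0.02619117, -0.00396284])}
{'camera_matrix': array([[326.00181902,   0.        , 316.47004182],
       [  0.        , 326.00181902, 195.76426255],
       [  0.        ,   0.        ,   1.        ]]), 'T_tool_cam': array([[-5.86139288e-04, -9.65285265e-01, -2.61197271e-01,
         6.55081871e+01],
       [ 9.99999796e-01, -4.99380641e-04, -3.98527881e-04,
         7.00174277e-01],
       [ 2.54256231e-04, -2.61197451e-01,  9.65285360e-01,
        -1.42435888e+02],
       [ 0.00000000e+00,  0.00000000e+00,  0.00000000e+00,
         1.00000000e+00]])}
```

View pics/scene0.png

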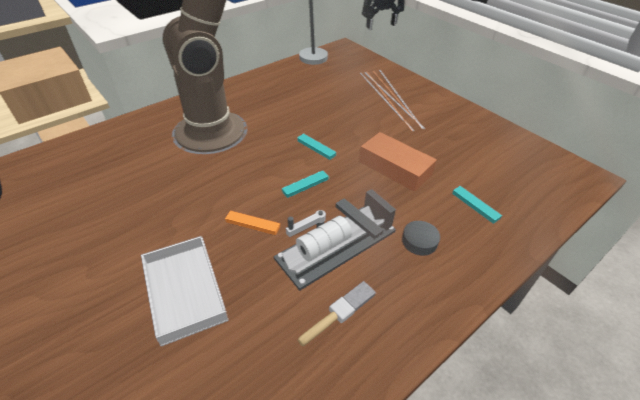

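View pics/top0.png

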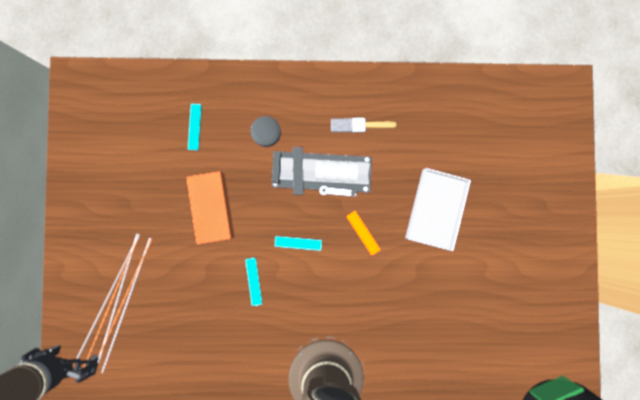

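View pics/wrist0.png

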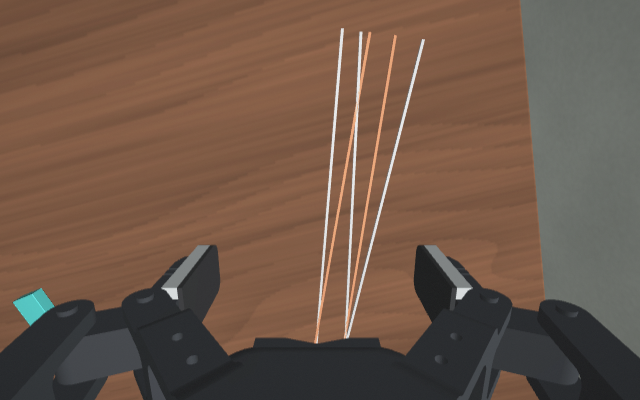

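Scene: the cradle is at top (272–370, 152–193), with the backstop at its left end (world +y). The tray is at (438,209) and the keeper at (322–355,190).
Things that could be taken for the offcut, by top pixel:
- Dark bar across the vee at (298,170): chosen.
- Orange bar at (363,233): rejected.
- Turquoise bars at (298,243), (253,282) and (194,127): rejected.
- Backstop at (277,170), also dark: rejected.

Close crops come next.

```bash
cat > h.py <<'E'
import numpy as np, cv2
from scipy.spatial.transform import Rotation as R
from workcell import *
def cam(n,obs=None):
    m=camera_model(n);K=m["camera_matrix"]
    if n=="wrist":
        T=np.eye(4);T[:3,:3]=R.from_quat(obs["orientation"]).as_matrix();T[:3,3]=obs["eef_pos"]
        T=T@m["T_tool_cam"];return K,T[:3,:3],T[:3,3]
    return K,R.from_quat(m["orientation"]).as_matrix(),np.array(m["position"])
def ray(c,p):
    K,Rm,t=c;d=Rm@np.linalg.solve(K,[p[0],p[1],1]);return t,d/np.linalg.norm(d)
def atz(c,p,z):
    t,d=ray(c,p);return t+d*(z-t[2])/d[2]
def tri(c1,p1,c2,p2):
    a,d=ray(c1,p1);b,e=ray(c2,p2)
    s=np.linalg.lstsq(np.c_[d,-e],b-a,rcond=None)[0];P=a+s[0]*d;Q=b+s[1]*e
    return (P+Q)/2,np.linalg.norm(P-Q)
def proj(c,P):
    K,Rm,t=c;q=K@(Rm.T@(np.array(P)-t));return q[:2]/q[2]
def crop(src,x,y,w,h,s,out):
    im=cv2.imread(src)[y:y+h,x:x+w];cv2.imwrite(out,cv2.resize(im,None,fx=s,fy=s,interpolation=cv2.INTER_CUBIC))
E
python3 - <<'E'
from h import *
crop("pics/top0.png",262,140,120,65,6,"pics/tc.png")
crop("pics/scene0.png",265,180,160,110,5,"pics/sc.png")
crop("pics/top0.png",395,160,90,95,6,"pics/tt.png")
E
```

```text
(no output)
```

View pics/tc.png

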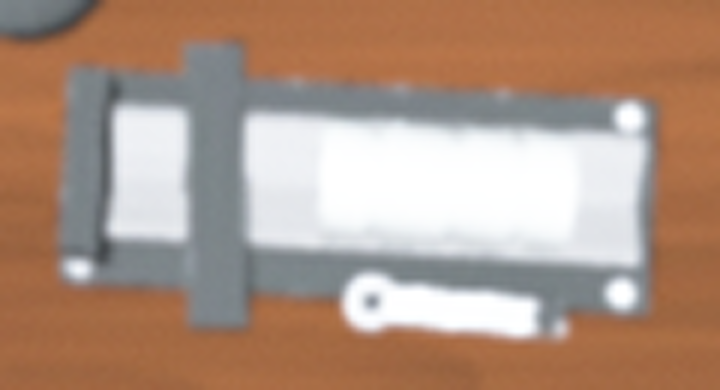

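View pics/sc.png

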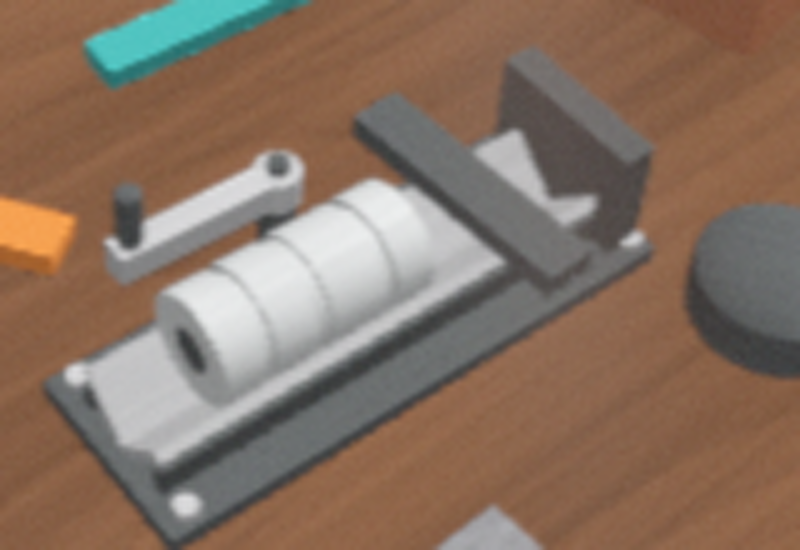

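View pics/tt.png

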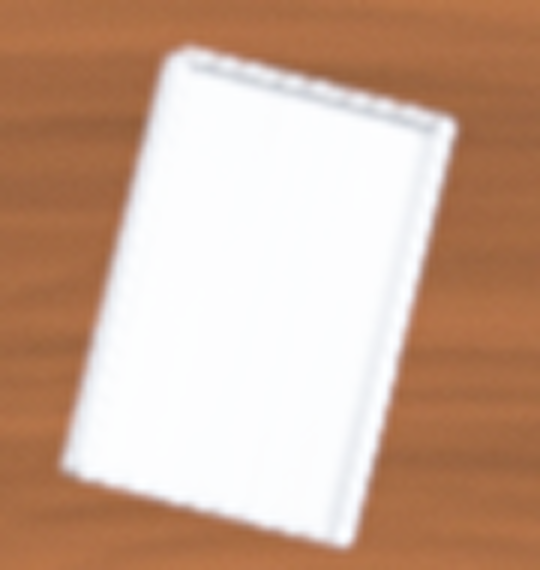

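The crop confirms the choice: the dark bar lies across the vee between housing and backstop, and its top outline in the top view is about (293–303, 147–194). Next I triangulate from the two fixed views.

```bash
python3 - <<'E'
from h import *
np.set_printoptions(precision=1,suppress=True)
T=cam("top");S=cam("scene")
t=lambda u,v:(262+(u+.5)/6-.5,140+(v+.5)/6-.5)
s=lambda u,v:(265+(u+.5)/5-.5,180+(v+.5)/5-.5)
tt=lambda u,v:(395+(u+.5)/6-.5,160+(v+.5)/6-.5)
L=[("off",(244,43),(548,280)),("off",(188,43),(590,245)),("off",(247,326),(355,122)),("off",(188,326),(397,95)),
("pivot",(371,300),(278,163)),("handle",(548,318),(128,190)),("base -x+x corner",(655,100),(180,545)),("base near",(648,313),(47,385)),
("backstop",(70,68),(650,150)),("backstop",(62,265),(535,50)),("screwfar",(628,117),(185,503)),("screwnear",(621,294),(77,375))]
for n,a,b in L: print(n,*tri(T,t(*a),S,s(*b)))
for n,a,b in [("tray",(65,468),(160,255)),("t",(180,47),None),("t",(457,122),None),("t",(350,548),None)]:
    print(n,atz(T,tt(*a),38))
print("scene tray")
for p in [(142,253),(202,238),(227,323),(160,340)]: print(atz(S,p,38),atz(S,p,0))
print("housing tail/front top(z=70)",atz(T,t(578,190),75),atz(T,t(318,180),75))
E
```

```text
off [690.5  72.9  55.7] 3.0180480644660257
off [689.7 100.5  60.4] 2.0971854126994605
off [551.8  71.2  51.8] 1.3867585195528391
off [551.6 100.1  53.3] 1.2881491034646921
pivot [563.4  10.5  71.4] 2.1607221864340858
handle [553.6 -72.5 100.3] 1.6397185608479
base -x+x corner [ 672.1 -135.7    9.1] 0.1239151193037772
base near [ 562.5 -131.9    9.5] 0.09315690472611018
backstop [673.9 156.1  77. ] 2.910109390541638
backstop [582.1 162.7  71.4] 5.530721869436102
screwfar [ 661.  -122.1   16.8] 3.2766109869857614
screwnear [ 571.  -118.4   15.1] 2.5158682622912205
tray [ 423.9 -235.5   38. ]
t [ 635.2 -294.7   38. ]
t [ 598.2 -435.3   38. ]
t [ 384.3 -378.7   38. ]
scene tray
[ 382.8 -375.7   38. ] [ 348.2 -373.2    0. ]
[ 428.5 -246.3   38. ] [ 396.2 -237.2    0. ]
[ 657.7 -310.9   38. ] [ 637.  -305.1    0. ]
[ 607.6 -430.7   38. ] [ 584.4 -431.     0. ]
housing tail/front top(z=70) [617.9 -88.8  75. ] [621.8  37.3  75. ]
```

Measured values against the text:
- **Offcut:** about (621, 86), top about 55, length about 139, along world x.
- **Cradle:** yaw such that its +x is about (0.035, 0.999).
- **Pivot:** (563, 10), matching the cradle geometry.
- **Handle:** (554, −73, 100).
- **Tray:** centre about (512, −337), yaw about −0.27.

All are consistent with the given sizes. Next I go above the offcut and look with the wrist camera.

```bash
cat >> h.py <<'E'
def go(P,ydir=None):
    "print tool-axis shift & wz to reach world TCP P with tool down, tool y along ydir"
    o=get_obs();A=R.from_quat(o["orientation"]).as_matrix()
    d=A.T@(np.array(P)-o["eef_pos"])
    if ydir is None: rv=np.zeros(3)
    else:
        y=np.array([*ydir,0.]);y/=np.linalg.norm(y)
        if y@A[:,1]<0:y=-y
        z=np.array([0,0,-1.]);B=np.c_[np.cross(y,z),y,z]
        rv=R.from_matrix(A.T@B).as_rotvec()
    print("shift",d.round(1),"rv",rv.round(3),"pos",o["eef_pos"].round(1),"t",round(o["clock"],2),"F",o["wrist_force"].round(1),"gap",round(o["finger_gap"],1),"q",o["joint_positions"].round(2))
E
python3 -c "
from h import *
go([621,86,190],[0.02,1])"
```

```text
shift [-580.2 -387.2   41.2] rv [-0.001 -0.    -0.231] pos [155.  605.1 230.7] t 0.15 F [-0.9 -1.2  0.1] gap 85.2 q [-1.39  0.41 -0.01  1.6   0.01  1.13 -0.08]
```

```bash
python3 -m handwheel '[{"x":-580,"y":-387,"z":41,"wz":-0.23,"claw":1},{"x":-580,"y":-387,"z":41,"wz":-0.23,"claw":1},{"x":-580,"y":-387,"z":41,"wz":-0.23,"claw":1},{"x":-580,"y":-387,"z":41,"wz":-0.23,"claw":1},{"x":-580,"y":-387,"z":41,"wz":-0.23,"claw":1},{"x":-580,"y":-387,"z":41,"wz":-0.23,"claw":1},{"x":-580,"y":-387,"z":41,"wz":-0.23,"claw":1},{"x":-580,"y":-387,"z":41,"wz":-0.23,"claw":1}]'
python3 -c "
from h import *
go([621,86,190],[0.02,1])"
```

```text
shift [-580.2 -387.2   41.2] rv [-0.001 -0.    -0.231] pos [155.  605.1 230.7] t 0.15 F [-0.9 -1.2  0.1] gap 85.2 q [-1.39  0.41 -0.01  1.6   0.01  1.13 -0.08]validation failed for argument at $[0]...
```

```bash
python3 -m handwheel '[{"x":-580,"y":-387,"z":41,"wx":0,"wy":0,"wz":-0.23,"claw":1}]'; python3 -m handwheel --help
```

```text
clock: 0.28
eef_pos: [192.7, 561.4, 226.9]
orientation: [0.026, 1.0, 0.0, -0.001]
wrist_force: [2.2, -0.0, -0.1]
finger_gap: 85.7invalid input: not JSON, or not a number
```

All keys are needed in each row.

```bash

python3 -c "
from h import *
go([621,86,190],[0.02,1])"
```

```text
shift [-452.9 -452.2   35.8] rv [ 0.    -0.002 -0.033] pos [192.7 561.4 226.9] t 0.28 F [ 2.2 -0.  -0.1] gap 85.7 q [-1.29  0.36 -0.04  1.68  0.01  1.1   0.18]
```

```bash
python3 -m handwheel '[{"x":-453,"y":-452,"z":36,"wx":0,"wy":0,"wz":-0.033,"claw":1},{"x":-453,"y":-452,"z":36,"wx":0,"wy":0,"wz":-0.033,"claw":1},{"x":-453,"y":-452,"z":36,"wx":0,"wy":0,"wz":-0.033,"claw":1},{"x":-453,"y":-452,"z":36,"wx":0,"wy":0,"wz":-0.033,"claw":1},{"x":-453,"y":-452,"z":36,"wx":0,"wy":0,"wz":-0.033,"claw":1},{"x":-453,"y":-452,"z":36,"wx":0,"wy":0,"wz":-0.033,"claw":1},{"x":-453,"y":-452,"z":36,"wx":0,"wy":0,"wz":-0.033,"claw":1},{"x":-453,"y":-452,"z":36,"wx":0,"wy":0,"wz":-0.033,"claw":1}]'
python3 -c "
from h import *
go([621,86,190],[0.02,1])"
```

```text
clock: 1.27
eef_pos: [531.2, 186.0, 197.8]
orientation: [0.01, 1.0, 0.0, -0.001]
wrist_force: [1.4, 0.5, 0.6]
finger_gap: 84.6
shift [-91.8 -98.2   7.6] rv [ 0.    -0.002  0.001] pos [531.2 186.  197.8] t 1.27 F [1.4 0.5 0.6] gap 84.6 q [-0.57  0.34  0.18  1.8  -0.07  1.01  1.2 ]
```

```bash
python3 -m handwheel '[{"x":-92,"y":-98,"z":8,"wx":0,"wy":0,"wz":0,"claw":0.7},{"x":-92,"y":-98,"z":8,"wx":0,"wy":0,"wz":0,"claw":0.7},{"x":-92,"y":-98,"z":8,"wx":0,"wy":0,"wz":0,"claw":0.7},{"x":-92,"y":-98,"z":8,"wx":0,"wy":0,"wz":0,"claw":0.7}]'
python3 -c "
from h import *
go([621,86,190],[0.02,1])
o=get_obs();np.savez('w1.npz',**o);cv2.imwrite('pics/w1.png',camera('wrist'))"
```

```text
clock: 1.78
eef_pos: [621.1, 85.6, 188.9]
orientation: [0.011, 1.0, 0.0, -0.002]
wrist_force: [-1.4, 1.1, 0.8]
finger_gap: 60.1
shift [ 0.1  0.4 -1.1] rv [ 0.    -0.003 -0.001] pos [621.1  85.6 188.9] t 1.77 F [-1.4  1.1  0.8] gap 60.1 q [-0.37  0.46  0.22  1.65 -0.11  1.05  1.43]
```

View pics/w1.png

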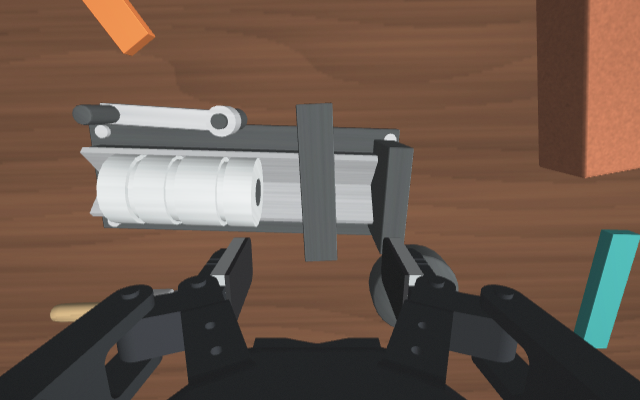

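The wrist picture shows the offcut's top face with corners at (296,104), (331,103), (337,260) and (304,261), clear of the housing's front at x≈262 and the backstop at x≈375.

```bash
python3 - <<'E'
from h import *
np.set_printoptions(precision=1,suppress=True)
o=dict(np.load('w1.npz'));W=cam("wrist",o);T=cam("top")
t=lambda u,v:(262+(u+.5)/6-.5,140+(v+.5)/6-.5)
for n,a,b in [("off",(296,104),(247,326)),("off",(331,103),(188,326)),("off",(337,260),(188,43)),("off",(304,261),(244,43)),("piv",(220,121),(371,300)),("handle",(82,113),(548,318))]:
    print(n,atz(W,a,102 if n=="handle" else 67 if n=="piv" else 57),*tri(W,a,T,t(*b)))
print("screws",atz(W,(102,131),14),atz(W,(390,138),14))
print("housing front top edge",atz(W,(258,158),56),atz(W,(258,225),56),"bore",atz(W,(258,191),56))
print("backstop top near-edge corners",atz(W,(374,146),80),atz(W,(412,147),80))
crop("pics/w1.png",70,90,360,190,2.2,"pics/w1c.png")
E
```

```text
off [552.2  70.9  57. ] [552.   71.3  60.3] 0.6063296923500479
off [552.   99.3  57. ] [551.9 100.   55.1] 1.1158024791318795
off [691.1 103.4  57. ] [691.  102.4  57.2] 2.010614104955921
off [691.4  73.   57. ] [691.   73.5  58.1] 0.833056715162899
piv [564.   10.9  67. ] [564.1  11.3  68.4] 0.35392977708491846
handle [555.6 -72.6 102. ] [554.7 -71.6 103.3] 1.7218793090209465
screws [ 572.4 -118.4   14. ] [585.  157.6  14. ]
housing front top edge [595.5  37.   56. ] [655.8  32.9  56. ] bore [624.4  35.   56. ]
backstop top near-edge corners [584.8 131.   80. ] [586.2 160.2  80. ]
```

View pics/w1c.png

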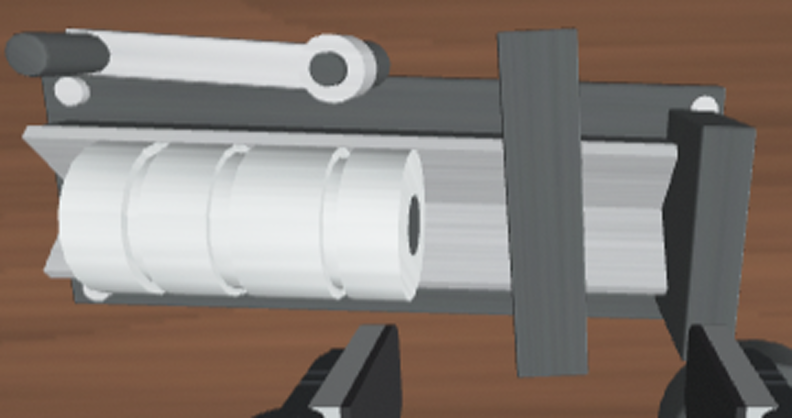

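```bash
python3 -c "
from h import *
go([621.6,86.7,75],[-0.022,1]);go([621.6,86.7,45],[-0.022,1])"
```

```text
shift [ -1.4  -0.6 114.1] rv [ 0.001 -0.003 -0.041] pos [620.6  87.2 189.1] t 1.82 F [-0.1  1.1  0.2] gap 59.5 q [-0.37  0.46  0.22  1.65 -0.11  1.05  1.43]
shift [ -1.5  -0.6 144.1] rv [ 0.001 -0.003 -0.041] pos [620.6  87.2 189.1] t 1.82 F [-0.1  1.1  0.2] gap 59.5 q [-0.37  0.46  0.22  1.65 -0.11  1.05  1.43]
```

```bash
python3 -m handwheel '[{"x":-1,"y":-0.2,"z":50,"wx":0,"wy":-0.003,"wz":-0.04,"claw":0.6},{"x":-1,"y":-0.2,"z":95,"wx":0,"wy":-0.003,"wz":-0.04,"claw":0.6},{"x":-1,"y":-0.2,"z":125,"wx":0,"wy":-0.003,"wz":-0.04,"claw":0.6},{"x":-1,"y":-0.2,"z":140,"wx":0,"wy":-0.003,"wz":-0.04,"claw":0.6},{"x":-1,"y":-0.2,"z":144,"wx":0,"wy":-0.003,"wz":-0.04,"claw":0.6},{"x":-1,"y":-0.2,"z":144,"wx":0,"wy":-0.003,"wz":-0.04,"claw":0.6}]'
python3 -c "
from h import *
go([621.6,86.7,45],[-0.022,1])
o=get_obs();cv2.imwrite('pics/w2.png',camera('wrist'))"
```

```text
clock: 2.58
eef_pos: [621.5, 87.7, 46.1]
orientation: [-0.011, 1.0, 0.001, 0.0]
wrist_force: [1.0, 0.0, 0.3]
finger_gap: 51.4
shift [-0.  -1.   1.1] rv [ 0.001  0.001 -0.   ] pos [621.5  87.7  46.1] t 2.58 F [1.  0.  0.3] gap 51.4 q [-0.34  0.62  0.18  1.76 -0.15  0.77  1.5 ]
```

View pics/w2.png

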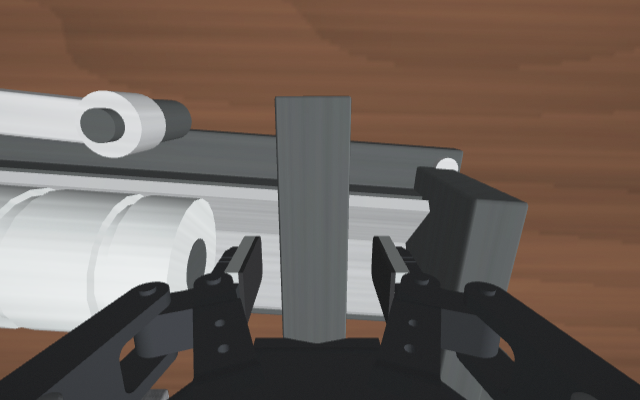

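The offcut (276–350 px) lies centred between the pads (260 and 374), with clearance to the housing and backstop. Closing now.

```bash
python3 -m handwheel '[{"x":0,"y":-0.5,"z":0,"wx":0,"wy":0,"wz":0,"claw":0},{"x":0,"y":-0.5,"z":0,"wx":0,"wy":0,"wz":0,"claw":0},{"x":0,"y":-0.5,"z":0,"wx":0,"wy":0,"wz":0,"claw":0},{"x":0,"y":-0.5,"z":0,"wx":0,"wy":0,"wz":0,"claw":0},{"x":0,"y":-0.5,"z":0,"wx":0,"wy":0,"wz":0,"claw":0}]' 70
python3 -c "
from h import *
go([621.6,86.7,165])"
```

```text
clock: 3.25
eef_pos: [622.8, 87.5, 48.0]
orientation: [-0.011, 1.0, 0.001, 0.002]
wrist_force: [-0.8, 1.2, 5.7]
finger_gap: 28.0
shift [   0.8   -0.5 -117. ] rv [0. 0. 0.] pos [622.8  87.5  48. ] t 3.25 F [-0.8  1.2  5.7] gap 28.0 q [-0.34  0.62  0.18  1.76 -0.15  0.77  1.5 ]
```

```bash
python3 -m handwheel '[{"x":0,"y":0,"z":-10,"wx":0,"wy":0,"wz":0,"claw":0},{"x":0,"y":0,"z":-30,"wx":0,"wy":0,"wz":0,"claw":0},{"x":0,"y":0,"z":-65,"wx":0,"wy":0,"wz":0,"claw":0},{"x":0,"y":0,"z":-100,"wx":0,"wy":0,"wz":0,"claw":0},{"x":0,"y":0,"z":-117,"wx":0,"wy":0,"wz":0,"claw":0},{"x":0,"y":0,"z":-117,"wx":0,"wy":0,"wz":0,"claw":0}]'
python3 -c "
from h import *
o=get_obs();np.savez('w3.npz',**o);cv2.imwrite('pics/w3.png',camera('wrist'))
go([512,-337,165],[.268,1])"
```

```text
clock: 4.0
eef_pos: [623.0, 87.2, 166.5]
orientation: [-0.011, 1.0, 0.002, 0.003]
wrist_force: [-0.1, 0.6, -5.2]
finger_gap: 27.7
shift [ 119.2 -421.7   -1.6] rv [0.003 0.004 0.283] pos [622.1  87.1 165. ] t 4.05 F [-1.3 -0.4 -5.1] gap 27.8 q [-0.37  0.48  0.21  1.68 -0.12  1.    1.48]
```

View pics/w3.png

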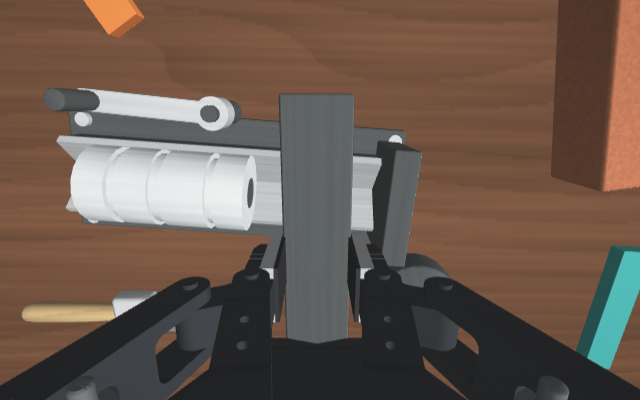

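Held level (−5 N weight, gap 28). Moving over the tray.

```bash
python3 -m handwheel '[{"x":119,"y":-422,"z":-2,"wx":0,"wy":0.004,"wz":0.283,"claw":0},{"x":119,"y":-422,"z":-2,"wx":0,"wy":0.004,"wz":0.283,"claw":0},{"x":119,"y":-422,"z":-2,"wx":0,"wy":0.004,"wz":0.283,"claw":0},{"x":119,"y":-422,"z":-2,"wx":0,"wy":0.004,"wz":0.283,"claw":0},{"x":119,"y":-422,"z":-2,"wx":0,"wy":0.004,"wz":0.283,"claw":0},{"x":119,"y":-422,"z":-2,"wx":0,"wy":0.004,"wz":0.283,"claw":0},{"x":119,"y":-422,"z":-2,"wx":0,"wy":0.004,"wz":0.283,"claw":0},{"x":119,"y":-422,"z":-2,"wx":0,"wy":0.004,"wz":0.283,"claw":0}]'
python3 -c "
from h import *
go([512,-337,165],[.268,1])
o=get_obs();np.savez('w4.npz',**o);cv2.imwrite('pics/w4.png',camera('wrist'))"
```

```text
clock: 5.05
eef_pos: [507.7, -344.0, 163.9]
orientation: [0.135, 0.991, -0.0, -0.002]
wrist_force: [-0.3, 0.8, -4.5]
finger_gap: 27.5
shift [-2.3  7.9 -1.1] rv [-0.001 -0.004 -0.01 ] pos [ 507.7 -344.   163.9] t 5.05 F [-0.3  0.8 -4.5] gap 27.5 q [ 0.25  0.47  0.37  1.72 -0.2   0.99  1.99]
```

View pics/w4.png

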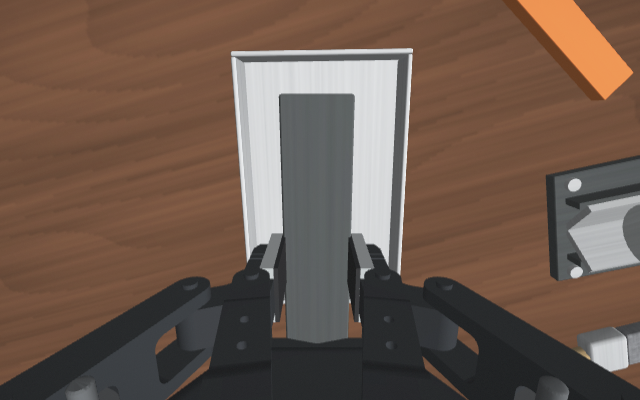

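The offcut hangs over the tray. The tray's robot-side rim corners are at (232,53) and (412,50), and I check its centre against the earlier fix.

```bash
python3 - <<'E'
from h import *
o=dict(np.load('w4.npz'));W=cam("wrist",o);T=cam("top")
a,b=atz(W,(232,53),38),atz(W,(412,50),38)
print(a,b,np.linalg.norm(a-b))
tt=lambda u,v:(395+(u+.5)/6-.5,160+(v+.5)/6-.5)
print(tri(W,(412,50),T,tt(65,468)),tri(W,(232,53),T,tt(350,548)))
m=(a+b)/2;d=b-a;d/=np.linalg.norm(d);n=np.array([-d[1],d[0],0]); n=n if n[0]>0 else -n
c=m+110*n;print("centre",c,"ydir",d)
go([c[0],c[1],60],d[:2]);go([c[0],c[1],9],d[:2])
E
```

```text
[ 388.15633466 -377.09419292   38.        ] [ 423.01214601 -244.30181085   38.        ] 137.29072917988714
(array([ 422.35782732, -239.29135267,   21.58045146]), np.float64(1.4111803637568816)) (array([ 385.17147034, -379.73281858,   31.02979473]), np.float64(3.8283763332284915))
centre [ 511.98007722 -338.62515524   38.        ] ydir [0.25388321 0.96723488 0.        ]
shift [ -2.4   2.  103.6] rv [ 0.002 -0.004 -0.011] pos [ 509.5 -340.2  163.7] t 5.1 F [ 0.3  1.1 -4.8] gap 27.5 q [ 0.24  0.47  0.37  1.72 -0.2   0.99  1.99]
shift [ -2.6   1.9 154.6] rv [ 0.002 -0.004 -0.011] pos [ 509.5 -340.2  163.7] t 5.1 F [ 0.3  1.1 -4.8] gap 27.5 q [ 0.24  0.47  0.37  1.72 -0.2   0.99  1.99]
```

Centre agrees (512, −338). I descend to about 12 mm above contact first, then go slowly.

```bash
python3 -m handwheel '[{"x":-2,"y":2,"z":45,"wx":0,"wy":-0.004,"wz":-0.011,"claw":0},{"x":-2,"y":2,"z":90,"wx":0,"wy":-0.004,"wz":-0.011,"claw":0},{"x":-2,"y":2,"z":120,"wx":0,"wy":-0.004,"wz":-0.011,"claw":0},{"x":-2,"y":2,"z":138,"wx":0,"wy":-0.004,"wz":-0.011,"claw":0},{"x":-2,"y":2,"z":145,"wx":0,"wy":-0.004,"wz":-0.011,"claw":0},{"x":-2,"y":2,"z":147,"wx":0,"wy":-0.004,"wz":-0.011,"claw":0},{"x":-2,"y":2,"z":147,"wx":0,"wy":-0.004,"wz":-0.011,"claw":0}]'
python3 -c "
from h import *
go([512,-338,9])"
```

```text
clock: 5.98
eef_pos: [512.1, -338.7, 17.6]
orientation: [0.128, 0.992, 0.001, 0.001]
wrist_force: [-0.9, 0.3, -2.9]
finger_gap: 27.6
shift [0.3 0.7 8.6] rv [0. 0. 0.] pos [ 512.1 -338.7   17.6] t 5.97 F [-0.9  0.3 -2.9] gap 27.6 q [ 0.29  0.66  0.3   1.81 -0.28  0.71  2.06]
```

```bash
python3 -m handwheel '[{"x":0,"y":0,"z":2,"wx":0,"wy":0,"wz":0,"claw":0},{"x":0,"y":0,"z":4,"wx":0,"wy":0,"wz":0,"claw":0},{"x":0,"y":0,"z":5.5,"wx":0,"wy":0,"wz":0,"claw":0},{"x":0,"y":0,"z":6,"wx":0,"wy":0,"wz":0,"claw":0}]'
```

```text
clock: 6.48
eef_pos: [512.0, -338.7, 11.5]
orientation: [0.128, 0.992, 0.001, 0.001]
wrist_force: [-1.0, 0.3, -4.1]
finger_gap: 27.7
```

```bash
python3 -m handwheel '[{"x":0,"y":0,"z":1.5,"wx":0,"wy":0,"wz":0,"claw":0},{"x":0,"y":0,"z":2.5,"wx":0,"wy":0,"wz":0,"claw":0},{"x":0,"y":0,"z":2.5,"wx":0,"wy":0,"wz":0,"claw":0}]'
```

```text
clock: 6.85
eef_pos: [512.0, -338.8, 10.1]
orientation: [0.128, 0.992, 0.001, 0.001]
wrist_force: [-2.8, 2.5, 6.4]
finger_gap: 28.0
```

Contact: the weight is gone and the force reads +6 N up. Releasing and lifting.

```bash
python3 -m handwheel '[{"x":0,"y":0,"z":0,"wx":0,"wy":0,"wz":0,"claw":0.6},{"x":0,"y":0,"z":0,"wx":0,"wy":0,"wz":0,"claw":0.6},{"x":0,"y":0,"z":0,"wx":0,"wy":0,"wz":0,"claw":0.6},{"x":0,"y":0,"z":-10,"wx":0,"wy":0,"wz":0,"claw":0.6},{"x":0,"y":0,"z":-50,"wx":0,"wy":0,"wz":0,"claw":0.6},{"x":0,"y":0,"z":-100,"wx":0,"wy":0,"wz":0,"claw":0.6},{"x":0,"y":0,"z":-150,"wx":0,"wy":0,"wz":0,"claw":0.6},{"x":0,"y":0,"z":-150,"wx":0,"wy":0,"wz":0,"claw":0.6}]'
python3 -c "
from h import *
go([620,-150,160],[1,0])
cv2.imwrite('pics/w5.png',camera('wrist'));cv2.imwrite('pics/s5.png',camera('scene'))"
```

```text
clock: 7.85
eef_pos: [513.8, -340.8, 165.3]
orientation: [0.128, 0.992, -0.001, 0.005]
wrist_force: [-0.1, -0.7, -0.7]
finger_gap: 51.4
shift [-54.1 211.5   5.9] rv [0.007 0.009 1.314] pos [ 513.8 -340.8  165.3] t 7.85 F [-0.1 -0.7 -0.7] gap 51.4 q [ 0.24  0.47  0.37  1.72 -0.2   0.98  2.  ]
```

View pics/w5.png

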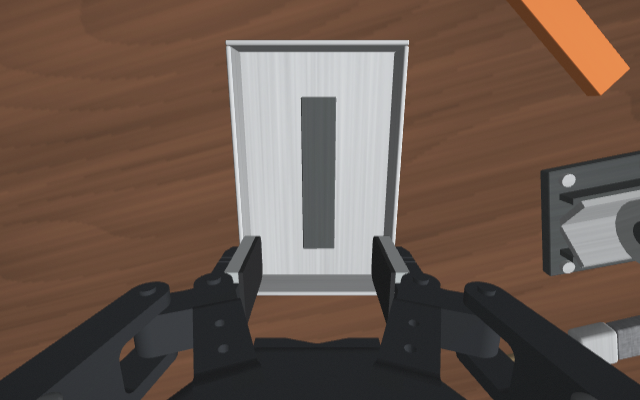

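View pics/s5.png

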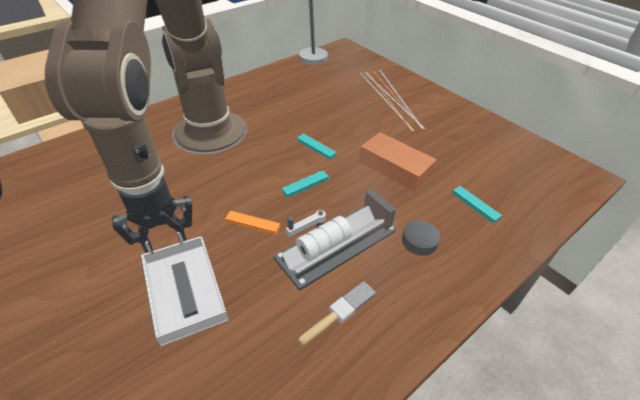

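The offcut lies flat in the tray and the gripper is free. Next I shut the gripper, turn it so the jaw axis lies across the vee, and drop in behind the housing tail.

```bash
python3 -c "
from h import *
go([617,-130,165],[1,-.042])"
```

```text
shift [-48.7 228.8  -3.5] rv [4.000e-03 1.000e-03 1.356e+00] pos [ 511.9 -338.9  160.9] t 7.95 F [ 0.3  0.1 -0.6] gap 51.1 q [ 0.24  0.47  0.37  1.72 -0.2   0.98  2.  ]
```

```bash
python3 -m handwheel '[{"x":-49,"y":229,"z":-4,"wx":0,"wy":0,"wz":1.356,"claw":0},{"x":-49,"y":229,"z":-4,"wx":0,"wy":0,"wz":1.356,"claw":0},{"x":-49,"y":229,"z":-4,"wx":0,"wy":0,"wz":1.356,"claw":0},{"x":-49,"y":229,"z":-4,"wx":0,"wy":0,"wz":1.356,"claw":0},{"x":-49,"y":229,"z":-4,"wx":0,"wy":0,"wz":1.356,"claw":0},{"x":-49,"y":229,"z":-4,"wx":0,"wy":0,"wz":1.356,"claw":0},{"x":-49,"y":229,"z":-4,"wx":0,"wy":0,"wz":1.356,"claw":0},{"x":-49,"y":229,"z":-4,"wx":0,"wy":0,"wz":1.356,"claw":0}]'
python3 -c "
from h import *
go([617,-130,165],[1,-.042])
o=get_obs();np.savez('w6.npz',**o);cv2.imwrite('pics/w6.png',camera('wrist'))"
```

```text
clock: 8.95
eef_pos: [616.5, -129.5, 163.9]
orientation: [0.722, 0.692, 0.001, -0.0]
wrist_force: [0.4, -0.7, -0.6]
finger_gap: 0.3
shift [-0.5  0.5 -1.1] rv [ 0.001 -0.001 -0.001] pos [ 616.5 -129.5  163.9] t 8.95 F [ 0.4 -0.7 -0.6] gap 0.3 q [-0.33  0.55  0.67  1.69 -0.39  1.04  0.42]
```

View pics/w6.png

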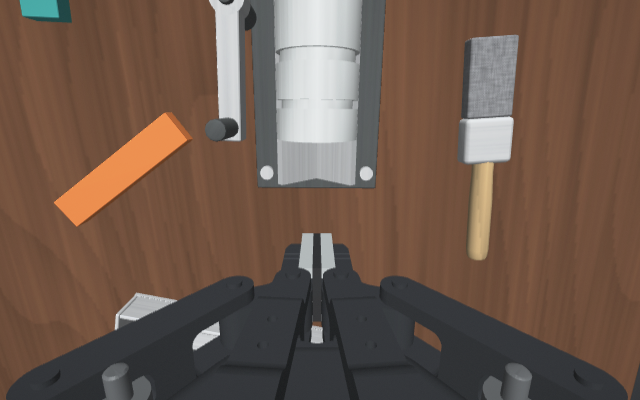

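The view is centred: the housing tail edge is at (317,142), the open cradle end at row 187 and the handle at (215,130).

```bash
python3 - <<'E'
from h import *
np.set_printoptions(precision=1,suppress=True)
o=dict(np.load('w6.npz'));W=cam("wrist",o)
print("tail top",atz(W,(317,142),86),"tail sides",atz(W,(276,133),56),atz(W,(357,133),56))
print("base corners",atz(W,(258,187),12),atz(W,(375,187),12),"screws",atz(W,(267,173),15),atz(W,(366,173),15))
print("handle",atz(W,(217,130),102))
go([617.6,-122,42],[1,-.042])
E
```

```text
tail top [619.4 -85.3  86. ] tail sides [588.7 -80.2  56. ] [649.9 -82.9  56. ]
base corners [ 562.8 -131.7   12. ] [ 671.4 -136.4   12. ] screws [ 572.7 -118.3   15. ] [ 662.6 -122.2   15. ]
handle [558.2 -73.7 102. ]
shift [  7.5   0.4 122.2] rv [ 0. -0. -0.] pos [ 616.7 -129.6  164.2] t 9.0 F [-0.3  0.4  0. ] gap -0.1 q [-0.3  0.6  0.7  1.7 -0.4  1.   0.4]
```

Tail at y≈−85 and axis x≈619, as expected. Descending behind it.

```bash
python3 -m handwheel '[{"x":3,"y":0.7,"z":40,"wx":0,"wy":0,"wz":0,"claw":0},{"x":6,"y":0.7,"z":80,"wx":0,"wy":0,"wz":0,"claw":0},{"x":7.5,"y":0.7,"z":110,"wx":0,"wy":0,"wz":0,"claw":0},{"x":7.5,"y":0.7,"z":122,"wx":0,"wy":0,"wz":0,"claw":0},{"x":7.5,"y":0.7,"z":122,"wx":0,"wy":0,"wz":0,"claw":0},{"x":7.5,"y":0.7,"z":122,"wx":0,"wy":0,"wz":0,"claw":0}]'
python3 -c "
from h import *
go([623,9.5,42],[1,-.042])"
```

```text
clock: 9.75
eef_pos: [618.7, -122.5, 43.4]
orientation: [0.722, 0.692, 0.001, 0.001]
wrist_force: [-0.4, 1.0, -0.1]
finger_gap: 0.3
shift [132.1  -1.2   1.5] rv [ 0.003 -0.001 -0.   ] pos [ 618.7 -122.5   43.4] t 9.75 F [-0.4  1.  -0.1] gap 0.3 q [-0.28  0.69  0.57  1.77 -0.5   0.82  0.5 ]
```

```bash
python3 -m handwheel '[{"x":10,"y":-0.3,"z":1,"wx":0,"wy":0,"wz":0,"claw":0},{"x":18,"y":-0.3,"z":1,"wx":0,"wy":0,"wz":0,"claw":0},{"x":24,"y":-0.3,"z":1,"wx":0,"wy":0,"wz":0,"claw":0},{"x":30,"y":-0.3,"z":1,"wx":0,"wy":0,"wz":0,"claw":0},{"x":36,"y":-0.3,"z":1,"wx":0,"wy":0,"wz":0,"claw":0},{"x":42,"y":-0.3,"z":1,"wx":0,"wy":0,"wz":0,"claw":0},{"x":48,"y":-0.3,"z":1,"wx":0,"wy":0,"wz":0,"claw":0},{"x":54,"y":-0.3,"z":1,"wx":0,"wy":0,"wz":0,"claw":0}]'
python3 -c "
from h import *
go([623,9.5,42],[1,-.042])"
```

```text
clock: 10.75
eef_pos: [620.8, -70.6, 42.9]
orientation: [0.722, 0.691, 0.001, 0.002]
wrist_force: [-0.1, -6.3, 1.1]
finger_gap: -0.1
shift [80.1 -1.3  0.7] rv [ 0.004  0.002 -0.002] pos [620.8 -70.6  42.9] t 10.75 F [-0.1 -6.3  1.1] gap -0.1 q [-0.37  0.69  0.58  1.79 -0.5   0.81  0.41]
```

Pushing smoothly at 6 N. Going on to just short of home.

```bash
python3 -m handwheel '[{"x":8,"y":-0.5,"z":0,"wx":0,"wy":0,"wz":0,"claw":0},{"x":17,"y":-0.5,"z":0,"wx":0,"wy":0,"wz":0,"claw":0},{"x":26,"y":-0.5,"z":0,"wx":0,"wy":0,"wz":0,"claw":0},{"x":35,"y":-0.5,"z":0,"wx":0,"wy":0,"wz":0,"claw":0},{"x":44,"y":-0.5,"z":0,"wx":0,"wy":0,"wz":0,"claw":0},{"x":53,"y":-0.5,"z":0,"wx":0,"wy":0,"wz":0,"claw":0},{"x":61,"y":-0.5,"z":0,"wx":0,"wy":0,"wz":0,"claw":0},{"x":66,"y":-0.5,"z":0,"wx":0,"wy":0,"wz":0,"claw":0}]'
python3 -c "
from h import *
go([623,9.5,42],[1,-.042])"
```

```text
clock: 11.75
eef_pos: [623.4, -5.9, 43.0]
orientation: [0.723, 0.691, 0.0, 0.003]
wrist_force: [1.4, -5.7, 0.6]
finger_gap: 0.4
shift [15.4 -1.   1. ] rv [ 0.005  0.004 -0.003] pos [623.4  -5.9  43. ] t 11.75 F [ 1.4 -5.7  0.6] gap 0.4 q [-0.48  0.68  0.59  1.79 -0.5   0.81  0.31]
```

```bash
python3 -m handwheel '[{"x":4,"y":-0.5,"z":0,"wx":0,"wy":0,"wz":0,"claw":0},{"x":8,"y":-0.5,"z":0,"wx":0,"wy":0,"wz":0,"claw":0},{"x":10,"y":-0.5,"z":0,"wx":0,"wy":0,"wz":0,"claw":0},{"x":11,"y":-0.5,"z":0,"wx":0,"wy":0,"wz":0,"claw":0},{"x":11,"y":-0.5,"z":0,"wx":0,"wy":0,"wz":0,"claw":0}]'
python3 -c "
from h import *
go([623,9.5,42],[1,-.042])
cv2.imwrite('pics/t7.png',camera('top'));crop('pics/t7.png',262,140,120,65,6,'pics/t7c.png')"
```

```text
clock: 12.38
eef_pos: [623.5, 3.6, 43.2]
orientation: [0.723, 0.691, -0.0, 0.004]
wrist_force: [1.2, -5.3, 0.6]
finger_gap: 0.1
shift [ 5.9 -0.7  1.1] rv [ 0.006  0.006 -0.004] pos [623.5   3.6  43.2] t 12.38 F [ 1.2 -5.3  0.6] gap 0.1 q [-0.49  0.68  0.59  1.8  -0.5   0.81  0.29]
```

View pics/t7c.png

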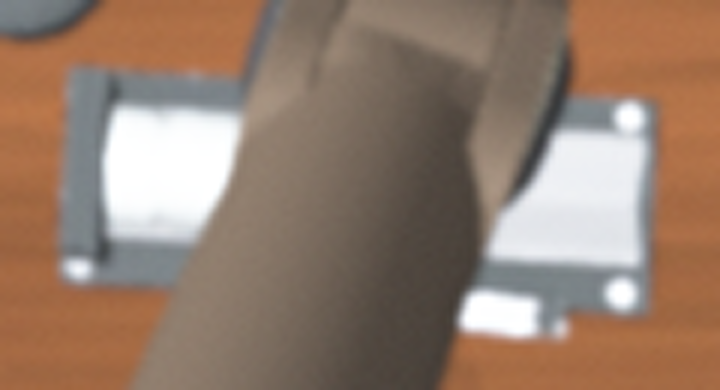

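The housing's front is at crop x≈105, close to the backstop face at ≈104. I creep on until the force rises.

```bash
python3 -m handwheel '[{"x":3,"y":-0.3,"z":0,"wx":0,"wy":0,"wz":0,"claw":0},{"x":4,"y":-0.3,"z":0,"wx":0,"wy":0,"wz":0,"claw":0},{"x":4,"y":-0.3,"z":0,"wx":0,"wy":0,"wz":0,"claw":0}]'

```

```text
clock: 12.8
eef_pos: [623.5, 6.3, 43.3]
orientation: [0.723, 0.69, -0.001, 0.005]
wrist_force: [1.1, -4.5, -0.1]
finger_gap: -0.4
```

```bash
python3 -m handwheel '[{"x":1.5,"y":0,"z":0,"wx":0,"wy":0,"wz":0,"claw":0},{"x":3,"y":0,"z":0,"wx":0,"wy":0,"wz":0,"claw":0},{"x":3,"y":0,"z":0,"wx":0,"wy":0,"wz":0,"claw":0}]'

```

```text
clock: 13.18
eef_pos: [623.5, 6.8, 43.6]
orientation: [0.724, 0.69, -0.001, 0.006]
wrist_force: [-0.8, -7.9, 1.9]
finger_gap: -0.2
```

```bash
python3 -m handwheel '[{"x":2,"y":0,"z":0,"wx":0,"wy":0,"wz":0,"claw":0},{"x":4,"y":0,"z":0,"wx":0,"wy":0,"wz":0,"claw":0},{"x":4,"y":0,"z":0,"wx":0,"wy":0,"wz":0,"claw":0},{"x":4,"y":0,"z":0,"wx":0,"wy":0,"wz":0,"claw":0}]'

```

```text
clock: 13.68
eef_pos: [623.4, 6.8, 43.8]
orientation: [0.725, 0.689, -0.003, 0.008]
wrist_force: [-0.5, -11.2, -0.2]
finger_gap: -0.2
```

```bash
python3 -m handwheel '[{"x":4,"y":0,"z":0,"wx":0,"wy":0,"wz":0,"claw":0},{"x":8,"y":0,"z":0,"wx":0,"wy":0,"wz":0,"claw":0},{"x":8,"y":0,"z":0,"wx":0,"wy":0,"wz":0,"claw":0},{"x":8,"y":0,"z":0,"wx":0,"wy":0,"wz":0,"claw":0}]'
python3 -c "
from h import *
cv2.imwrite('pics/w8.png',camera('wrist'));cv2.imwrite('pics/s8.png',camera('scene'));crop('pics/s8.png',265,180,160,110,5,'pics/s8c.png')"
```

```text
clock: 14.18
eef_pos: [623.3, 6.5, 44.0]
orientation: [0.727, 0.686, -0.006, 0.011]
wrist_force: [-0.8, -19.6, -1.4]
finger_gap: -0.2
```

View pics/w8.png

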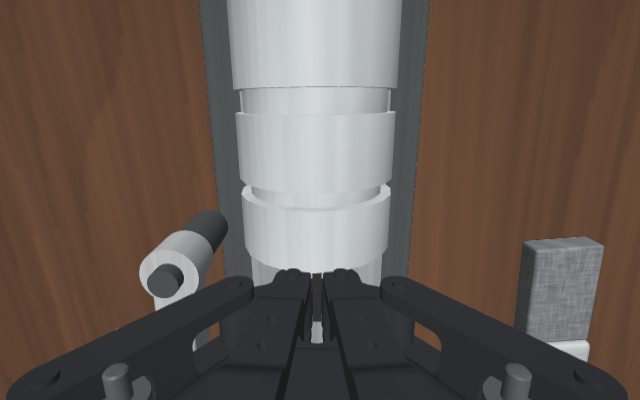

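View pics/s8c.png

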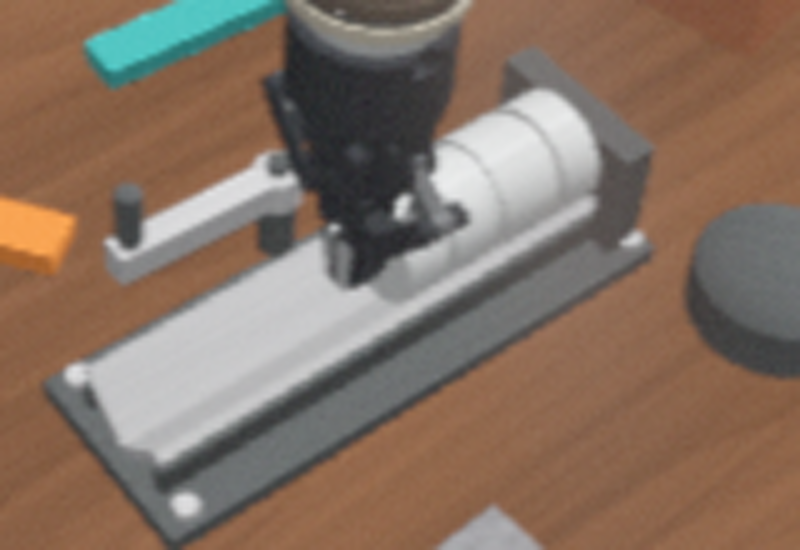

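The push is met at 20 N with no motion, and the front is against the backstop in the scene crop (≈600,160). Next I back off, lift and go above the keeper handle.

```bash
python3 -m handwheel '[{"x":-8,"y":0,"z":0,"wx":0,"wy":0,"wz":0,"claw":0},{"x":-16,"y":0,"z":0,"wx":0,"wy":0,"wz":0,"claw":0},{"x":-20,"y":0,"z":-10,"wx":0,"wy":0,"wz":0,"claw":0},{"x":-20,"y":0,"z":-60,"wx":0,"wy":0,"wz":0,"claw":0},{"x":-20,"y":0,"z":-110,"wx":0,"wy":0,"wz":0,"claw":0},{"x":-20,"y":0,"z":-130,"wx":0,"wy":0,"wz":0,"claw":0}]'
python3 -c "
from h import *
go([558,-90,170],[1,-.042])"
```

```text
clock: 15.02
eef_pos: [622.7, -9.8, 178.2]
orientation: [0.727, 0.687, -0.004, 0.012]
wrist_force: [-0.2, 0.5, 0.4]
finger_gap: 0.2
shift [-83.5 -60.1   9.2] rv [ 0.012  0.022 -0.015] pos [622.7  -9.8 178.2] t 15.03 F [-0.2  0.5  0.4] gap 0.2 q [-0.57  0.53  0.71  1.71 -0.36  1.04  0.2 ]
```

```bash
python3 -m handwheel '[{"x":-84,"y":-60,"z":9,"wx":0.012,"wy":0.022,"wz":-0.015,"claw":0.45},{"x":-84,"y":-60,"z":9,"wx":0.012,"wy":0.022,"wz":-0.015,"claw":0.45},{"x":-84,"y":-60,"z":9,"wx":0.012,"wy":0.022,"wz":-0.015,"claw":0.45},{"x":-84,"y":-60,"z":9,"wx":0.012,"wy":0.022,"wz":-0.015,"claw":0.45}]'
python3 -c "
from h import *
go([556,-73,88],[1,-.042])
o=get_obs();np.savez('w9.npz',**o);cv2.imwrite('pics/w9.png',camera('wrist'))
cv2.imwrite('pics/t9.png',camera('top'));crop('pics/t9.png',262,140,120,65,6,'pics/t9c.png')"
```

```text
clock: 15.52
eef_pos: [558.5, -89.4, 170.3]
orientation: [0.721, 0.692, 0.001, -0.0]
wrist_force: [0.4, 0.7, -0.2]
finger_gap: 38.4
shift [16.2 -3.2 82.3] rv [ 0.001 -0.001  0.001] pos [558.5 -89.4 170.3] t 15.53 F [ 0.4  0.7 -0.2] gap 38.4 q [-0.47  0.44  0.72  1.85 -0.35  0.98  0.36]
```

View pics/w9.png

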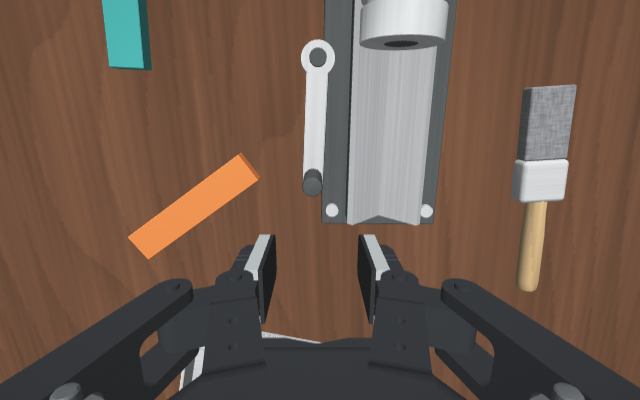

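View pics/t9c.png

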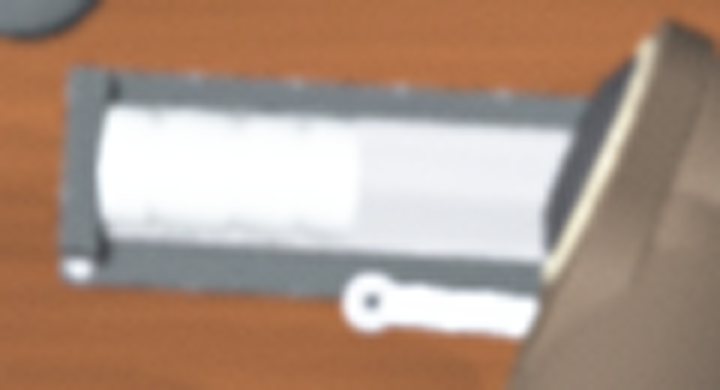

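The housing sits tight at the backstop with no gap in the top crop at x≈100. The handle's top is at about (312,185) and the pivot hole at (317,57).

```bash
python3 - <<'E'
from h import *
np.set_printoptions(precision=1,suppress=True)
W=cam("wrist",dict(np.load('w9.npz')));W6=cam("wrist",dict(np.load('w6.npz')));W1=cam("wrist",dict(np.load('w1.npz')))
h=atz(W,(312,185.5),102);p=atz(W,(317,57),67);print(h,p,np.hypot(*(h-p)[:2]),"tail",atz(W,(403,43),56))
print(tri(W,(312,185.5),W1,(82,113)),tri(W,(317,57),W1,(220,121)))
go([h[0],h[1],88],[1,-.042])
E
```

```text
[556.8 -72.7 102. ] [563.7  11.3  67. ] 84.25637665358362 tail [626.4  19.7  56. ]
(array([555.6, -73. , 101.1]), np.float64(2.3147891509312313)) (array([563.2,  11.2,  67.4]), np.float64(0.841081348294324))
shift [16.2 -2.7 82.1] rv [ 0. -0.  0.] pos [558.8 -89.  170.1] t 15.62 F [-0.2  0.2 -0. ] gap 38.4 q [-0.5  0.4  0.7  1.9 -0.3  1.   0.4]
```

```bash
python3 -m handwheel '[{"x":16,"y":-2.7,"z":30,"wx":0,"wy":0,"wz":0,"claw":0.45},{"x":16,"y":-2.7,"z":55,"wx":0,"wy":0,"wz":0,"claw":0.45},{"x":16,"y":-2.7,"z":75,"wx":0,"wy":0,"wz":0,"claw":0.45},{"x":16,"y":-2.7,"z":82,"wx":0,"wy":0,"wz":0,"claw":0.45},{"x":16,"y":-2.7,"z":82,"wx":0,"wy":0,"wz":0,"claw":0.45}]'
python3 -c "
from h import *
go([556.2,-73,88],[1,-.042])
cv2.imwrite('pics/w10.png',camera('wrist'))"
```

```text
clock: 16.25
eef_pos: [556.9, -72.4, 87.9]
orientation: [0.721, 0.693, -0.0, -0.0]
wrist_force: [0.7, -0.2, 0.2]
finger_gap: 38.6
shift [-0.6 -0.7 -0.1] rv [-0.    -0.     0.003] pos [556.9 -72.4  87.9] t 16.25 F [ 0.7 -0.2  0.2] gap 38.6 q [-0.44  0.54  0.65  1.92 -0.44  0.82  0.41]
```

View pics/w10.png

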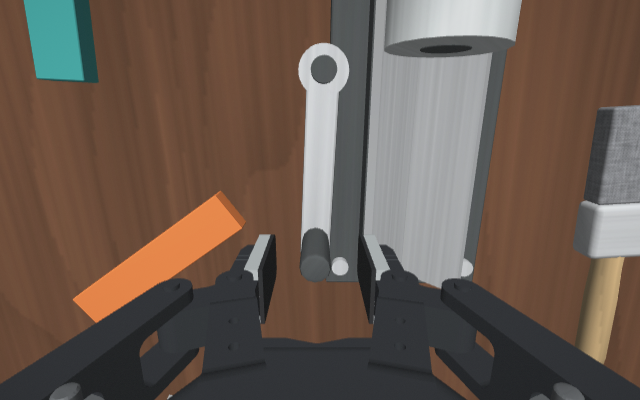

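The handle (top at about (316,268)) stands centred between the pads. Closing with 20 N.

```bash
python3 -m handwheel '[{"x":0,"y":0,"z":0,"wx":0,"wy":0,"wz":0,"claw":0},{"x":0,"y":0,"z":0,"wx":0,"wy":0,"wz":0,"claw":0},{"x":0,"y":0,"z":0,"wx":0,"wy":0,"wz":0,"claw":0},{"x":0,"y":0,"z":0,"wx":0,"wy":0,"wz":0,"claw":0}]' 20
python3 - <<'E'
from h import *
o=get_obs();A=R.from_quat(o["orientation"]).as_matrix();p0=o["eef_pos"]
P=np.array([563.5,11.2]);r=(p0[:2]-P);print(p0,np.hypot(*r),o["finger_gap"],o["wrist_force"])
e=np.array([.042,.999])
th0=np.arctan2(e[0]*-1*r[1]-(-e[1])*r[0]*1, -e@r);print("th0",th0)
a=np.arctan2(r[1],r[0])
for k in range(1,18):
    t=a+k*0.1; q=P+85*np.array([np.cos(t),np.sin(t)])
    print(round(th0+k*.1,2),(A.T@np.array([*(q-p0[:2]),0])).round(1))
E
```

```text
clock: 16.8
eef_pos: [557.8, -72.6, 89.2]
orientation: [0.721, 0.693, 0.001, 0.001]
wrist_force: [-1.0, -0.4, 5.9]
finger_gap: 12.6
[557.78636034 -72.60076691  89.17917513] 83.99532256747179 12.629601317111499 [-1.00666429 -0.36523291  5.90848526]
th0 -0.026058578239679248
0.07 [-0.8  8.5  0. ]
0.17 [ 0.2 16.9  0. ]
0.27 [ 2.1 25.2  0.1]
0.37 [ 4.7 33.3  0.1]
0.47 [ 8.2 41.   0.1]
0.57 [12.4 48.4  0.1]
0.67 [17.4 55.3  0.1]
0.77 [23.  61.7  0.1]
0.87 [29.2 67.5  0.2]
0.97 [36.  72.6  0.2]
1.07 [43.2 77.   0.2]
1.17 [50.9 80.7  0.2]
1.27 [58.8 83.7  0.2]
1.37 [67.1 85.8  0.2]
1.47 [75.5 87.   0.2]
1.57 [84.  87.4  0.2]
1.67 [92.5 87.   0.2]
```

```bash
python3 -m handwheel '[{"x":-0.5,"y":8.5,"z":0,"wx":0,"wy":0,"wz":0,"claw":0},{"x":0.2,"y":17,"z":0,"wx":0,"wy":0,"wz":0,"claw":0},{"x":2,"y":25,"z":0,"wx":0,"wy":0,"wz":0,"claw":0},{"x":4.7,"y":33,"z":0,"wx":0,"wy":0,"wz":0,"claw":0},{"x":8.2,"y":41,"z":0,"wx":0,"wy":0,"wz":0,"claw":0},{"x":12.4,"y":48.4,"z":0,"wx":0,"wy":0,"wz":0,"claw":0},{"x":17.4,"y":55.3,"z":0,"wx":0,"wy":0,"wz":0,"claw":0},{"x":23,"y":61.7,"z":0,"wx":0,"wy":0,"wz":0,"claw":0}]'
python3 - <<'E'
from h import *
o=get_obs();A=R.from_quat(o["orientation"]).as_matrix();p0=o["eef_pos"]
P=np.array([563.5,11.2]);r=(p0[:2]-P);print(p0,np.hypot(*r))
a=np.arctan2(r[1],r[0]);print("th",a+np.pi/2+.042)
for k in range(1,10):
    t=a+k*0.1; q=P+85*np.array([np.cos(t),np.sin(t)])
    print(round(t+np.pi/2+.042,2),(A.T@np.array([*(q-p0[:2]),0])).round(1))
cv2.imwrite('pics/w11.png',camera('wrist'))
E
```

```text
clock: 17.8
eef_pos: [620.5, -50.9, 89.2]
orientation: [0.721, 0.693, 0.001, -0.0]
wrist_force: [-2.3, -0.7, 3.1]
finger_gap: 13.0
[620.46139083 -50.86101184  89.18126949] 84.2387632621899
th 0.7845784610083233
0.88 [5.7 6.3 0. ]
0.98 [12.6 11.3  0. ]
1.08 [19.8 15.7  0. ]
1.18 [27.5 19.3  0.1]
1.28 [35.5 22.2  0.1]
1.38 [43.8 24.2  0.1]
1.48 [52.2 25.4  0.1]
1.58 [60.7 25.7  0.1]
1.68 [69.2 25.2  0.1]
```

View pics/w11.png

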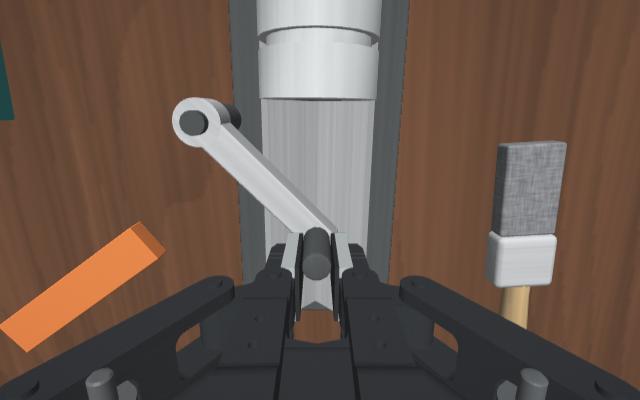

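The bar is at about 45° (pivot (190,120) to handle (316,250)) and tracking. I continue the arc.

```bash
python3 -m handwheel '[{"x":5.7,"y":6.3,"z":0,"wx":0,"wy":0,"wz":0,"claw":0},{"x":12.6,"y":11.3,"z":0,"wx":0,"wy":0,"wz":0,"claw":0},{"x":19.8,"y":15.7,"z":0,"wx":0,"wy":0,"wz":0,"claw":0},{"x":27.5,"y":19.3,"z":0,"wx":0,"wy":0,"wz":0,"claw":0},{"x":35.5,"y":22.2,"z":0,"wx":0,"wy":0,"wz":0,"claw":0},{"x":43.8,"y":24.2,"z":0,"wx":0,"wy":0,"wz":0,"claw":0},{"x":52,"y":25.4,"z":0,"wx":0,"wy":0,"wz":0,"claw":0},{"x":58,"y":25.7,"z":0,"wx":0,"wy":0,"wz":0,"claw":0}]'
```

```text
clock: 18.85
eef_pos: [648.3, 4.6, 89.1]
orientation: [0.721, 0.693, -0.001, 0.001]
wrist_force: [-7.1, -15.2, 2.6]
finger_gap: 12.4
```

```bash
python3 -m handwheel '[{"x":3,"y":0,"z":0,"wx":0,"wy":0,"wz":0,"claw":0},{"x":6,"y":0,"z":0,"wx":0,"wy":0,"wz":0,"claw":0},{"x":6,"y":0,"z":0,"wx":0,"wy":0,"wz":0,"claw":0},{"x":6,"y":0,"z":0,"wx":0,"wy":0,"wz":0,"claw":0}]'
python3 - <<'E'
from h import *
o=get_obs();A=R.from_quat(o["orientation"]).as_matrix();p0=o["eef_pos"]
P=np.array([563.5,11.2]);r=(p0[:2]-P);print(p0,np.hypot(*r))
a=np.arctan2(r[1],r[0]);print("th",a+np.pi/2+.042)
cv2.imwrite('pics/w12.png',camera('wrist'))
E
```

```text
clock: 19.35
eef_pos: [648.3, 5.7, 89.2]
orientation: [0.722, 0.692, -0.002, 0.003]
wrist_force: [-3.8, -11.3, 0.6]
finger_gap: 12.8
[648.32012255   5.71905826  89.17679923] 84.99702295512132
th 1.5482676276811491
```

View pics/w12.png

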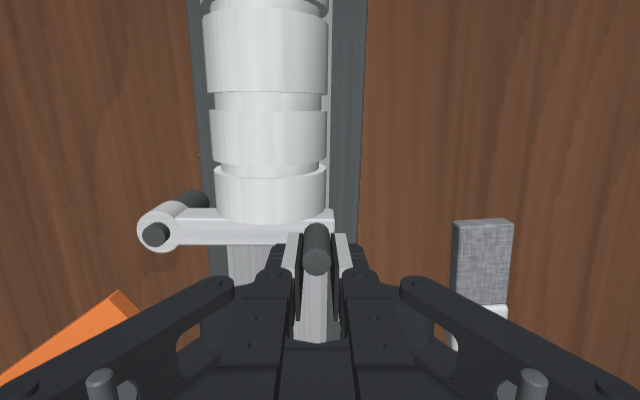

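```bash
python3 -m handwheel '[{"x":4,"y":0,"z":0,"wx":0,"wy":0,"wz":0,"claw":0},{"x":7,"y":0,"z":0,"wx":0,"wy":0,"wz":0,"claw":0},{"x":7,"y":0,"z":0,"wx":0,"wy":0,"wz":0,"claw":0}]'
```

```text
clock: 19.77
eef_pos: [648.3, 5.7, 89.2]
orientation: [0.724, 0.69, -0.005, 0.006]
wrist_force: [-3.4, -16.6, 0.7]
finger_gap: 12.4
```

It is hard on the end stop: 17 N and no motion. Releasing and lifting clear.

```bash
python3 -m handwheel '[{"x":0.5,"y":0,"z":0,"wx":0,"wy":0,"wz":0,"claw":0.45},{"x":0,"y":0,"z":0,"wx":0,"wy":0,"wz":0,"claw":0.45},{"x":0,"y":0,"z":0,"wx":0,"wy":0,"wz":0,"claw":0.45},{"x":0,"y":0,"z":-20,"wx":0,"wy":0,"wz":0,"claw":0.45},{"x":0,"y":0,"z":-60,"wx":0,"wy":0,"wz":0,"claw":0.45},{"x":0,"y":0,"z":-110,"wx":0,"wy":0,"wz":0,"claw":0.45},{"x":0,"y":0,"z":-130,"wx":0,"wy":0,"wz":0,"claw":0.45}]'
python3 -c "
from h import *
go([500,-170,240],[1,-.042])"
```

```text
clock: 20.65
eef_pos: [649.7, 7.7, 223.8]
orientation: [0.724, 0.69, -0.003, 0.008]
wrist_force: [0.2, -0.0, -0.0]
finger_gap: 38.3
shift [-184.8 -140.9  -14.4] rv [ 0.007  0.015 -0.006] pos [649.7   7.7 223.8] t 20.65 F [ 0.2 -0.  -0. ] gap 38.3 q [-0.58  0.53  0.73  1.58 -0.36  1.16  0.17]
```

```bash
python3 -m handwheel '[{"x":-185,"y":-141,"z":-14,"wx":0,"wy":0.015,"wz":0,"claw":0.45},{"x":-185,"y":-141,"z":-14,"wx":0,"wy":0.015,"wz":0,"claw":0.45},{"x":-185,"y":-141,"z":-14,"wx":0,"wy":0.015,"wz":0,"claw":0.45},{"x":-185,"y":-141,"z":-14,"wx":0,"wy":0.015,"wz":0,"claw":0.45},{"x":-185,"y":-141,"z":-14,"wx":0,"wy":0.015,"wz":0,"claw":0.45}]'
python3 -c "
from h import *
cv2.imwrite('pics/t13.png',camera('top'));crop('pics/t13.png',262,140,120,65,6,'pics/t13c.png')
cv2.imwrite('pics/s13.png',camera('scene'));crop('pics/s13.png',265,180,160,110,5,'pics/s13c.png')"
```

```text
clock: 21.28
eef_pos: [497.7, -173.4, 241.0]
orientation: [0.726, 0.688, 0.003, 0.003]
wrist_force: [1.0, 1.1, 0.6]
finger_gap: 38.4
```

View pics/t13c.png

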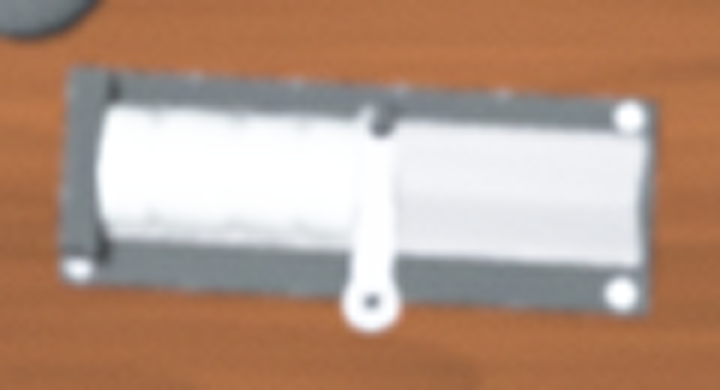

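View pics/s13c.png

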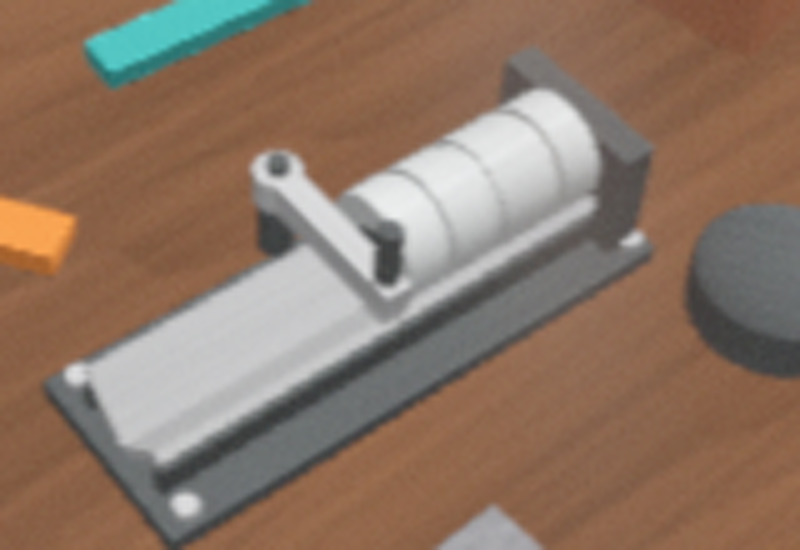

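View pics/s13.png

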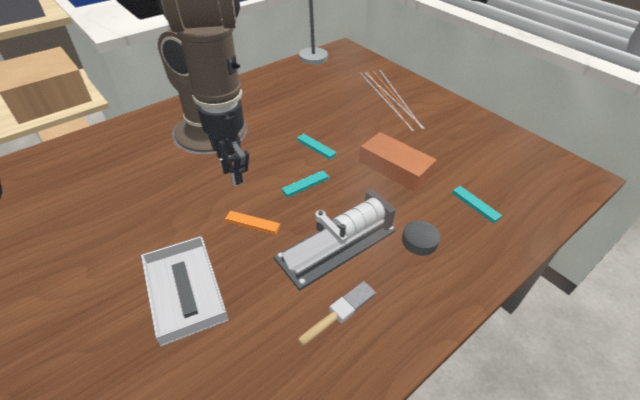

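All in place. A last numeric check of the keeper angle and housing position.

```bash
python3 - <<'E'
from h import *
np.set_printoptions(precision=1,suppress=True)
T=cam("top");S=cam("scene")
t=lambda u,v:(262+(u+.5)/6-.5,140+(v+.5)/6-.5)
s=lambda u,v:(265+(u+.5)/5-.5,180+(v+.5)/5-.5)
h,e=tri(T,t(381,119),S,s(388,232));print("handle",h,e)
for P in (np.array([563.5,11.2]),atz(T,t(371,301),67)[:2]):
    for H in (h,atz(T,t(381,119),102),atz(S,s(388,232),102)):
        r=H[:2]-P; print("th",np.arctan2(r[1],r[0])+np.pi/2+.042,np.hypot(*r))
a,b=cv2.imread("pics/top0.png").astype(int),cv2.imread("pics/t13.png").astype(int)
d=abs(a-b).max(2)
for n,(x0,y0,x1,y1) in dict(puck=(245,110,272,150),brush=(328,112,400,136),brick=(180,165,235,250)).items(): print(n,(d[y0:y1,x0:x1]>40).sum())
E
```

```text
handle [647.3   6.4  99. ] 3.2342707738061773
th 1.555884182029592 83.89702040157421
th 1.5717397905896717 84.47846257070364
th 1.5193040438752583 84.98030353585493
th 1.5553163748135175 83.51914652916928
th 1.571247216413201 84.09988105145736
th 1.5185805457834527 84.60442548626905
puck 0
brush 0
brick 0
```

```bash
python3 -c "
from workcell import *
print(job_done())"
```

```text
the job is handed in; nothing more can be done
None
```

The job is done and was handed in at about 21.4 s on the robot's clock, with the gripper clear of everything.

- **Offcut:** I gripped the dark offcut, lowered it to contact in the tray (about 6 N) and released it. The pictures show it lying flat near the tray's centre.
- **Housing:** I pushed it along the vee with shut fingers until it stopped at the backstop; pressing with 20 N moved it no further. The final top and scene pictures show its front against the backstop.
- **Keeper bar:** I swung it shut by its handle until it stopped; pressing with 17 N moved it no further. The angle measured from the pictures was 1.52 to 1.57 rad. That is 1.57 from the top view and about 1.52 from the scene view alone, a spread I put down to calibration error, so I take it as shut.
- **Firebrick, wire brush and puck:** comparing the first and last top pictures shows no change in any of them.

One call early on was refused for missing keys; nothing moved and no time passed. No other check failed.

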